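# Prop up the tilting fixture plate on its spring leg

## Robot

A 6-joint arm with a two-finger parallel gripper is mounted at the origin on the work surface. World frame = base frame: x ahead of the robot, y to its left, z up, the work surface at z = 0. Lengths are in m, angles in rad, forces in N, time in s.
With the tool pointing down it reaches from about 0.35 to 0.85 m from the base axis. Payload 8.1 kg.
Tool frame: the origin (TCP) lies at the very end of the fingers, on their centre line; the grasp point (between the pads) lies 19 mm behind it; z points along the fingers, y is the line along which they close (so a half turn about z gives the same grasp; the last joint's range is limited). The gripper opens to 93 mm and grips with 3 to 60 N. Pads are 15 mm wide; open, the fingers measure 128 mm over their backs; the gripper's body (75 mm by 188 mm) begins 65 mm behind the grasp point.
Start: joints at [-0.085, 0.13, 1.488, -0, 1.523, -0.085], TCP at [0.6, 0, 0.219] pointing down, gripper open.
Joint ranges: [-2.96, 2.96], [-0.89, 2.26], [0.02, 2.5], [-1.34, 4.48], [0, 2.73], [-2.66, 2.66]. Speed limits (rad/s): [2.39, 2.39, 2.79, 3.14, 3.14, 3.14].

## Interface

Orientations are given as a rotation vector (axis times angle).
In Python, from plant import read_state, eyes, workorder gives the robot as it stands. The module is installed in compiled form; this text tells all that it offers.
- The arm moves only by the tool play_rows, never from a script. Its argument "targets" is one flat list of numbers, 4 for each row, row after row: the shift along the tool's x, y, z in cm, then the turn about the tool's z in degrees. In form: [dx, dy, dz, roll, dx, dy, dz, roll, ...]. A call has 1 to 8 rows; each row is the pose to reach, as a shift and turn from the pose commanded when the call began, along the tool's axes at that moment; what a row does not reach only later rows make up. A row lasts 1/12 s, in which the tool goes at most 41.7 mm and 7.16 degrees, less where a joint would pass 70% of its speed; a pose out of reach is approached as far as the arm can. A call with a gripper value outside its range is refused whole. "grip" is the finger opening in cm, from 0 to 9.3, set as the call begins (left out, the last holds). The fingers move at their own pace and stop on an object; "grip_force" is the grip in N (left out, the last holds). Time passes only in rows, so rows that repeat a pose let the fingers close. It gives the time, the measured TCP pose, the force, the opening and the grip force at its end, in the units of the state.
- read_state(): the state, without advancing time (a new reading comes with each control period).
- eyes.read_camera(name): name is "scene" or "side" or "wrist"; returns a dict with "image" (420x560x3 uint8, red, green, blue), "vfov" (degrees; the focal length in pixels is half the picture's height over the tangent of half this angle, whatever the lens; pixels are square), "cx", "cy" (the principal point, pixels), "k1" (the pictures are not rectified: a ray, as slopes to the right and down, at radius r is drawn at 1 + k1 r^2 times it, then the intrinsics apply), "cam_to_world" (4x4, takes a point from camera to world coordinates); the wrist camera has in their place "T_tool_cam" (4x4, takes a point from camera to tool coordinates, whose origin is the TCP and whose axes are the flange's). Camera axes: x right, y up, looking along -z (the intrinsics and any distortion apply to the point x, -y, -z); pixel columns grow to the right and rows downward; lengths in m; the calibration is good to about 2 mm. A picture is of the moment at which its call begins: read the wrist's pose just before it. There is no depth.
- workorder.close_job(): hands the job in; it is judged then, once.
The state is a dict: "t": time; "q": joint angles; "dq": joint speeds; "joint_torque": joint torques, N m; "tool_pos": TCP position; "orientation": TCP orientation; "force": force on the tool from outside, world axes, zero at the start; "wrist_torque": the same for the moment, N m; "opening": finger opening in m; "gripper_force": force on a finger pad.
Only numpy, scipy, OpenCV 4.12 (cv2) and the standard library are available. Lean on these libraries where they do the work, as an engineer would, in place of code of your own. Each camera call takes 0.05 s, during which the arm holds its last target. There are 200 camera calls.

## Task

Take the dark metal bracket off the fixture's hinged plate and set it upright in the low open tray. Then swing the plate right back against its stops by its bar, swing the spring-loaded prop leg underneath up past upright until it locks against its own stop, and lower the plate gently until it stands on the leg by itself. Leave everything else on the bench where it is, and knock nothing over.

Things in the scene. Friction and masses are not known exactly. Their poses are not given: they have to be found in the camera images.
- station: The fixture's fixed aluminium base slab, 270 x 180 x 12 mm; origin at bench level, 100 mm before the plate's hinge axis; axes as plate_hinge. On it, either side of the middle: hinge towers (90 mm high, at y 78 mm), stop posts behind the hinge (x 138, y 52 mm, 130 mm high), white rests under the plate's free corners (x -75, y 51 mm, 62 mm high).
- plate_hinge (a point): Hinge axis of the plate, at mid-width, 68 mm above the bench; fixed. Its axes are the fixture's: x points from the plate's free (bar) end to the hinge and on to the stops behind it, y lies along the hinge axis, z up.
- plate (a joint): Angle of the hinged aluminium plate, rad: 0 flat on its rests, growing as the bar end rises, 1.57 upright, 1.9 leaned back on its stops, where its weight keeps it; else it falls if let go. Standing on the locked leg: 0.46. The plate spans 5 to 195 mm from the hinge axis, is 130 mm wide and 10 mm thick (axis at mid-thickness), about 0.7 kg.
- bar (a point): Middle of the plate's steel lift bar: round, 14 mm thick, parallel to the hinge, 240 mm from its axis in the plane of the plate (38 mm gap to the plate's edge), moving with the plate. Free length 98 mm between its two side arms. It can turn between fingers that stay pointing down through the whole swing.
- leg_hinge (a point): Hinge axis of the prop leg (parallel to the plate's), at mid-width, 135 mm before the plate's hinge axis and 42 mm above the bench, between two small lugs on the base (tops 54 mm above the bench). Axes as for plate_hinge; fixed.
- leg (a joint): Angle of the prop leg, rad: 0 folded flat under the plate, nose towards the plate's hinge; 1.57 upright; 1.87 locked on its stop, leaning 0.3 past upright towards the bar end. An over-centre spring drives it from 1.35 to either end (0.28 N m when folded, 0.1 N m when locked), so it snaps to the stop once well past 1.35.
- leg_nose (a point): Centre of the leg's round nose (9 mm radius), 95 mm from the leg's hinge axis, moving with the leg. The leg is a flat steel bar 24 mm wide (along the hinge) and 10 mm thick, nose as wide as the bar; it can be pinched across its width and can turn between the fingers.
- bracket_center (a point): Loose dark metal bracket lying on the plate, of inverted-T section: foot 100 x 60 x 18 mm, with a rib 100 long x 26 wide rising along its middle to 49 mm above its underside. The point is its centre, 24.5 mm above its underside; x along its 100 mm length, y across the rib, z up. About 0.45 kg.
- tray_in (a point): Centre of the inner floor (4 mm above the bench) of the low open grey plastic tray, fixed, 200 x 160 mm outside, walls 4 mm thick and 30 mm high; x along its 200 mm length, z up. It stands to the left or the right of the fixture; a taller black bin of bolts stands on the other side.
- spray_can_mid (a point): Bystander: white can standing upright beyond the fixture, 52 mm across, 150 mm high; its centre half-way up.
- deburrer_mid (a point): Bystander: screwdriver-like hand tool, 160 mm long, lying between fixture and robot; a point on its axis near its middle.
- wrench: Bystander: steel wrench 170 mm long, lying flat beyond the left-hand tray place.
- pom_step: Bystander: white plastic stepped block 80 x 60 x 65 mm, standing beside the fixture near the bar end; origin at its underside.
- offcut: Bystander: aluminium offcut 120 x 40 x 35 mm, lying far right; origin at its underside.
- cup: Bystander: white mug 80 mm across, 90 mm high; origin at its underside.
- bolt_bin: Bystander: black open bin 160 x 110 x 60 mm holding bolts, on the side where the tray is not; origin at its underside.
Things that resemble listed ones, but are neither listed nor needed, are in the scene too. What is shaped like the part that bears bracket_center but pink or purple is not meant.

How it is judged:
On the way, in this order (a step that is already met when the one before it is completed fails the run):
1. the bracket lies upright in the tray while the plate is still down (x of bracket_center in the frame of tray_in between -0.085 and 0.085 m and y of bracket_center in the frame of tray_in between -0.065 and 0.065 m and z of bracket_center in the frame of tray_in below 0.03 m and angle between bracket_center's own z axis and vertical below 0.12 rad and value of joint plate below 0.15 rad), for 0.2 s.
2. the plate is leaned right back to its stops (value of joint plate above 1.78 rad), for 0.2 s.
3. the leg is locked past upright while the plate is still back (value of joint leg above 1.8 rad and value of joint plate above 1.5 rad), for 0.2 s.
At the end, for the whole second after the job is handed in: The bracket rests upright (within 0.12 rad) on the floor of the tray; the leg is locked past upright (above 1.8 rad); the plate stands still on the leg (0.40 to 0.52 rad) (x of bracket_center in the frame of tray_in between -0.085 and 0.085 m and y of bracket_center in the frame of tray_in between -0.065 and 0.065 m and z of bracket_center in the frame of tray_in below 0.03 m and angle between bracket_center's own z axis and vertical below 0.12 rad and value of joint leg above 1.8 rad and value of joint plate between 0.4 and 0.52 rad and velocity of joint plate between -0.1 and 0.1 rad/s); the robot touches nothing.
It fails at once if the plate is dropped or slammed down (falling faster than 2.5 rad/s) (velocity of joint plate below -2.5 rad/s).
It fails at once if something else on the bench is pushed more than 30 mm or knocked over (distance of any of bolt_bin, spray_can_mid, deburrer_mid, wrench, pom_step, offcut, cup from where it was at the start of the episode above 0.03 m or angle between any of spray_can_mid, cup, pom_step, bolt_bin's own z axis and vertical above 0.5 rad).
It also fails if it takes over 72 s, if anything falls off the work surface, if the arm or the gripper's body presses on something with over 40 N, if the wrist force passes 120 N, or if a joint passes its speed limit or range.

## Working session

There is one attempt and no reset: what is moved stays moved. The work goes in short steps, Python scripts to look and compute and a tool call to move; the robot and the scene stay as the last step left them, time stands still between calls to the robot, and variables do not carry over. Pictures are saved under pics/ and viewed, at most 12 in all, crops included, and the job is handed in when it is done.

Besides the shell and the picture viewer there is one more tool, called after "Call:" by a JSON object that holds its "op" and its "data", one argument or row to a line. play_rows: Moves the arm, as the interface text tells. Its arguments: {"type":"object","properties":{"targets":{"type":"array"},"grip":{"type":"number"},"grip_force":{"type":"number"}},"required":["targets"]}

```bash
mkdir -p pics; cat > h.py <<'E'
import numpy as np, cv2
from plant import read_state, eyes, workorder
from scipy.spatial.transform import Rotation as R
def cam(n):
    s=read_state(); c=eyes.read_camera(n)
    if n=="wrist":
        T=np.eye(4);T[:3,:3]=R.from_rotvec(s["orientation"]).as_matrix();T[:3,3]=s["tool_pos"]
        c["cam_to_world"]=T@np.array(c["T_tool_cam"])
    return c
def K(c):
    f=210/np.tan(np.radians(c["vfov"])/2); return np.array([[f,0,c["cx"]],[0,f,c["cy"]],[0,0,1.]]),np.array([c["k1"],0,0,0.])
def ray(c,u,v):
    k,d=K(c); p=cv2.undistortPoints(np.array([[[u,v]]],float),k,d)[0,0]
    T=np.array(c["cam_to_world"]); return T[:3,3],T[:3,:3]@np.array([p[0],-p[1],-1])
def atz(c,u,v,z):
    o,d=ray(c,u,v); return o+d*(z-o[2])/d[2]
def proj(c,P):
    k,d=K(c); T=np.linalg.inv(np.array(c["cam_to_world"])); P=np.atleast_2d(P)@T[:3,:3].T+T[:3,3]
    return cv2.projectPoints(P*[1,-1,-1],np.zeros(3),np.zeros(3),k,d)[0][:,0]
def save(c,n,crop=None,s=1):
    im=c["image"][:,:,::-1]
    if crop: x0,y0,x1,y1=crop; im=im[y0:y1,x0:x1]
    cv2.imwrite("pics/"+n,cv2.resize(im,None,fx=s,fy=s,interpolation=cv2.INTER_CUBIC))
E
python3 - <<'E'
from h import *
import pickle
C={n:cam(n) for n in("scene","side","wrist")}
pickle.dump(C,open("c0.pkl","wb"))
for n in C: print(n,C[n]["vfov"],C[n]["k1"],np.round(C[n]["cam_to_world"],3).tolist())
im=np.hstack([C["scene"]["image"],C["side"]["image"]])
save(C["scene"],"scene0.png",None,1.4);save(C["side"],"side0.png",None,1.4)
print(read_state())
E
```

```text
scene 45.6922157261626 0.04066964421891897 [[0.406, -0.757, 0.512, 1.336], [0.914, 0.335, -0.23, -0.443], [0.002, 0.561, 0.828, 1.427], [0.0, 0.0, 0.0, 1.0]]
side 54.00714578213369 -0.07967807883928682 [[0.818, 0.429, -0.383, -0.031], [-0.575, 0.619, -0.535, -0.805], [0.007, 0.658, 0.753, 1.102], [0.0, 0.0, 0.0, 1.0]]
wrist 59.62553860178906 -0.10073219390299856 [[1.0, -0.001, 0.002, 0.6], [0.0, 0.97, 0.242, 0.066], [-0.002, -0.242, 0.97, 0.384], [0.0, 0.0, 0.0, 1.0]]
{'t': 0.15, 'q': array([-8.54036295e-02,  1.30999953e-01,  1.48900081e+00,  8.71930945e-06,
        1.52299588e+00, -8.53551350e-02]), 'dq': array([-0.00067683, -0.00161257, -0.00135989, -0.00044598, -0.00018291,
        0.00110812]), 'joint_torque': array([ 8.59073725e-05, -5.60473788e+01, -4.92333663e+01,  7.68201635e-02,
        3.05504061e-02, -1.41810942e-04]), 'tool_pos': array([5.99574776e-01, 5.98682516e-05, 2.17836644e-01]), 'orientation': array([-2.22073229e+00, -2.22062366e+00,  1.40982718e-03]), 'force': array([-0.99032851,  0.09509088, -0.24928633]), 'wrist_torque': array([ 0.00484726, -0.02688906, -0.00656016]), 'gripper_force': 0.0, 'opening': 0.09299187761014846}
```

View pics/scene0.png

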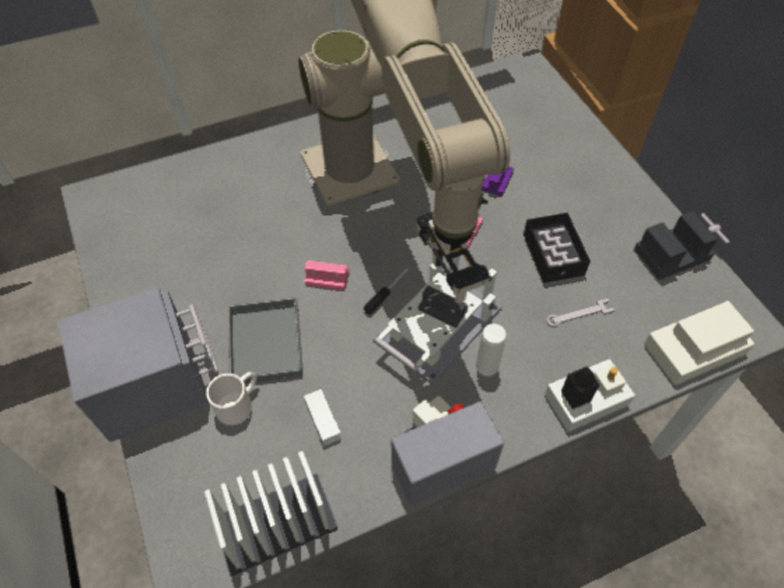

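View pics/side0.png

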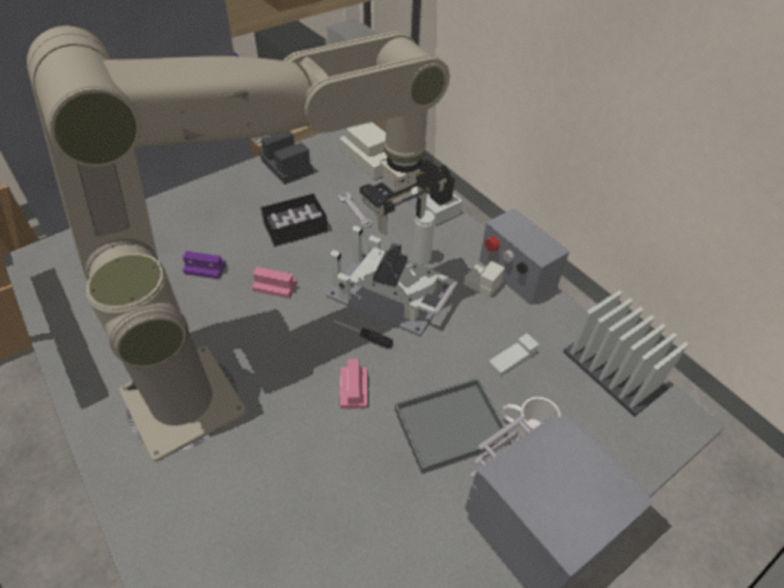

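The pictures show the dark bracket on the plate at scene (440,305)/1.4 and side (388,262)/1.4. The pink and purple lookalikes, scene (326,275), (470,232), (497,180), are ruled out by colour. The tray is on the right, scene (265,340) and side (450,425), and the bolt bin is on the left. Next I'll enlarge crops.

```bash
python3 - <<'E'
from h import *
import pickle
C=pickle.load(open("c0.pkl","rb"))
a=C["scene"]["image"][160:290,250:390]; b=C["side"]["image"][150:260,220:350]
a=cv2.resize(a,None,fx=4,fy=4,interpolation=cv2.INTER_CUBIC);b=cv2.resize(b,None,fx=4,fy=4,interpolation=cv2.INTER_CUBIC)
cv2.imwrite("pics/sc1.png",a[:,:,::-1])
save(C["wrist"],"w0.png",None,1.4)
cv2.imwrite("pics/sd1.png",b[:,:,::-1])
E
```

```text
(no output)
```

View pics/sc1.png

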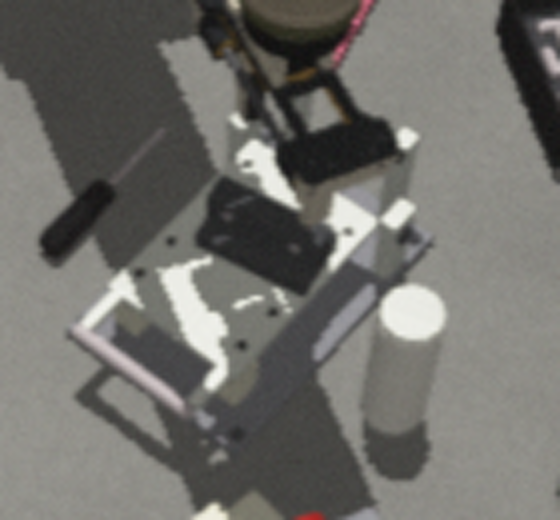

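View pics/w0.png

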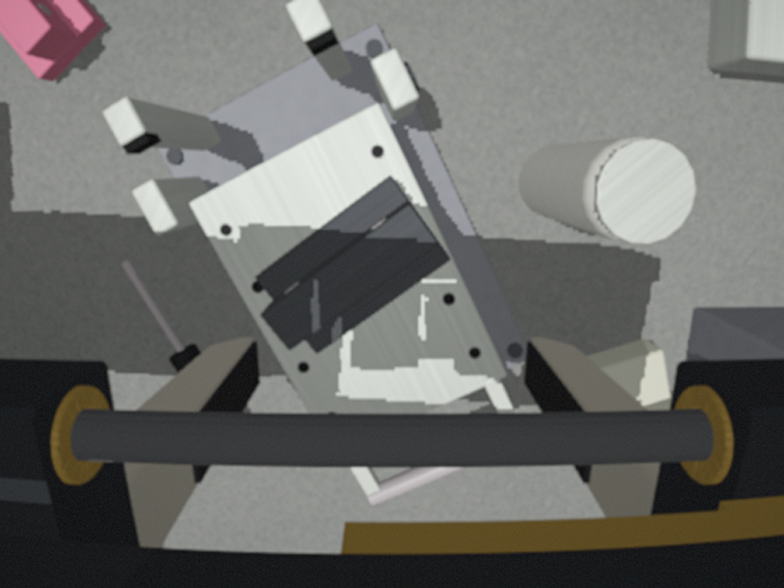

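The wrist view shows post tops at about (310,18) and (122,122), tower tops at (395,75) and (155,205), plate hinge corners at (190,205) and (380,105), and the bracket at about (350,265). I'll fit the fixture pose and overlay it to check.

```bash
cat > fit.py <<'E'
from h import *
import pickle
from scipy.optimize import least_squares
C=pickle.load(open("c0.pkl","rb")); W=C["wrist"]; S=C["scene"]; D=C["side"]
def W2(p,L):
    L=np.atleast_2d(np.array(L,float)); c,s=np.cos(p[2]),np.sin(p[2])
    return np.c_[p[0]+c*L[:,0]-s*L[:,1],p[1]+s*L[:,0]+c*L[:,1],L[:,2]]
px=np.array([[310,18],[122,122],[396,75],[154,206],[190,205],[380,105]])/1.4
L=[[.138,-.052,.13],[.138,.052,.13],[.1,-.078,.09],[.1,.078,.09],[.095,.065,.073],[.095,-.065,.073]]
sp=np.array([[78,330],[192,412]])/4+[250,160]; SL=[[-.14,.056,.068],[-.14,-.056,.068]]
def f(p): return np.r_[(proj(W,W2(p,L))-px).ravel(),((proj(S,W2(p,SL))-sp)).mean(0)]
r=least_squares(f,[.55,0,2.0],loss="soft_l1"); p=r.x
if __name__=="__main__":
    print("station",p.round(4),np.degrees(p[2]),f(p).round(1))
    print("hinge",W2(p,[.1,0,.068]),"bar",W2(p,[-.14,0,.068]),"leg",W2(p,[-.035,0,.042]),"nose0",W2(p,[.06,0,.042]))
    # bracket: foot corners upper (z=.091) and rib far corner
    for q in [(257,280),(393,178),(448,262)]: print("z091",atz(W,q[0]/1.4,q[1]/1.4,.091).round(4))
    for q in [(275,300),(410,205),(317,352),(448,262)]: print("z122",atz(W,q[0]/1.4,q[1]/1.4,.122).round(4))
    # tray inner floor corners at rim z .03
    for q in [(230,305),(297,300),(301,377),(233,382)]: print("tray sc",atz(S,q[0]/1.4,q[1]/1.4,.03).round(4))
    for q in [(396,406),(480,383),(512,442),(424,469)]: print("tray sd",atz(D,q[0]/1.4,q[1]/1.4,.03).round(4))
E
python3 fit.py
```

```text
station [ 0.5761 -0.013   2.0256] 116.05977051561455 [ 0.  -0.7  1.4  0.1 -0.2  3.8  0.5  1.5 -1.1 -1.2 -0.6 -1.3 -1.5  0.5]
hinge [[0.53212234 0.07687987 0.068     ]] bar [[ 0.63755639 -0.13872083  0.068     ]] leg [[ 0.59142899 -0.04439553  0.042     ]] nose0 [[0.54969468 0.04094642 0.042     ]]
z091 [ 5.206e-01 -1.000e-04  9.100e-02]
z091 [0.6007 0.0585 0.091 ]
z091 [0.6327 0.0106 0.091 ]
z122 [ 0.5381 -0.004   0.122 ]
z122 [0.6093 0.0458 0.122 ]
z122 [ 0.5595 -0.0333  0.122 ]
z122 [0.6293 0.0165 0.122 ]
tray sc [ 0.3351 -0.4359  0.03  ]
tray sc [ 0.3861 -0.2853  0.03  ]
tray sc [ 0.5857 -0.3456  0.03  ]
tray sc [ 0.5361 -0.4874  0.03  ]
tray sd [ 0.3744 -0.2957  0.03  ]
tray sd [ 0.5619 -0.355   0.03  ]
tray sd [ 0.5199 -0.503   0.03  ]
tray sd [ 0.3347 -0.4452  0.03  ]
```

Call:
{"op": "play_rows", "data": {
  "targets": [0.1,-0.5,0.8,7,0.2,-1.0,1.6,14,0.3,-1.5,2.5,21,0.4,-2.0,3.5,28,0.5,-2.2,4.5,35,0.5,-2.2,5.5,42,0.5,-2.2,6,49,0.5,-2.2,6,54],
  "grip": 7
}}

```text
t: 0.82
tool_pos: [0.5766, 0.0051, 0.1564]
orientation: [-2.99, -0.961, 0.005]
force: [-0.6, 0.5, -0.4]
opening: 0.0703
gripper_force: 0.0
```

```bash
python3 - <<'E'
from fit import *
w=cam("wrist"); pickle.dump(w,open("c1.pkl","wb")); s=read_state(); print(s["tool_pos"],s["orientation"],s["t"])
b=[.5783,.005,np.radians(36.2)]
im=w["image"].copy()
def poly(Lp,col):
    cv2.polylines(im,[np.int32(proj(w,W2(b,Lp)).round())],True,col,1)
poly([[-.05,-.03,.091],[.05,-.03,.091],[.05,.03,.091],[-.05,.03,.091]],(255,0,0))
poly([[-.05,-.013,.122],[.05,-.013,.122],[.05,.013,.122],[-.05,.013,.122]],(0,255,0))
w["image"]=im; save(w,"w1.png",None,1.4)
for q in [(230,400)]: print("cup",atz(S,q[0]/1.4,q[1]/1.4,.045))
for z in (0,.1,.15): print("rack",z,atz(S,200/1.4,340/1.4,z))
E
```

```text
[0.57704767 0.00508374 0.15717624] [-2.99236559 -0.95385654  0.0036181 ] 0.8667
cup [ 0.5840521  -0.50508051  0.045     ]
rack 0 [ 0.38071788 -0.52784226  0.        ]
rack 0.1 [ 0.44764473 -0.52188016  0.1       ]
rack 0.15 [ 0.48110816 -0.51889911  0.15      ]
```

View pics/w1.png

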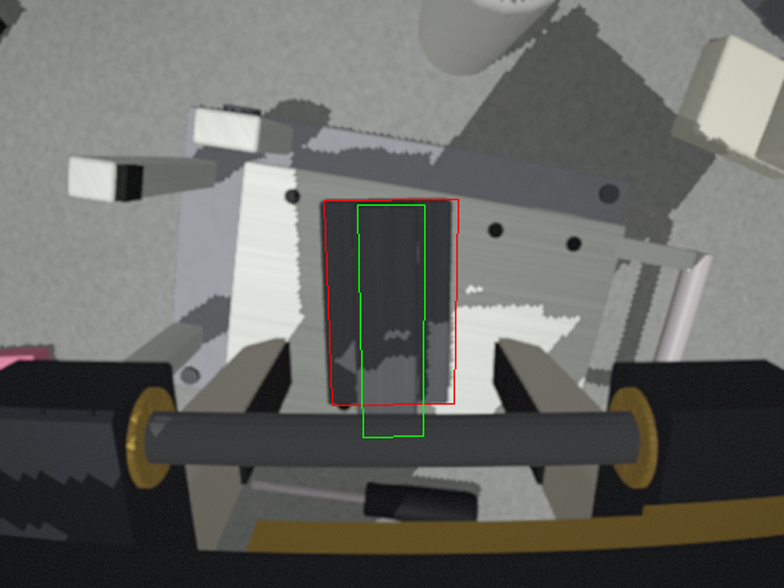

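The overlay fits the bracket, with the foot outline at (323–458, 200–405) and the dark, not pink, rib centred between the fingers. I'll descend and grip.

Call:
{"op": "play_rows", "data": {
  "targets": [0,0,1.2,0,0,0,2.4,0,0,0,3.6,0,0,0,4.8,0,0,0,5.6,0,0,0,6.1,0,0,0,6.1,0,0,0,6.1,0]
}}

```text
t: 1.53
tool_pos: [0.5779, 0.005, 0.0974]
orientation: [-2.988, -0.971, 0.001]
force: [0.4, -0.9, 0.7]
opening: 0.0697
gripper_force: 0.0
```

Call:
{"op": "play_rows", "data": {
  "targets": [0,0,0,0,0,0,0,0,0,0,0,0,0,0,0,0,0,0,0,0,0,0,0,0],
  "grip": 1,
  "grip_force": 30
}}

```text
t: 2.03
tool_pos: [0.5781, 0.005, 0.0978]
orientation: [2.988, 0.971, 0.0]
force: [-0.0, 0.0, -0.6]
opening: 0.0345
gripper_force: 0.0
```

Call:
{"op": "play_rows", "data": {
  "targets": [0,0,-0.5,0,0,0,-1.5,0,0,0,-3,0,0,0,-4.5,0,0,0,-6,0,0,0,-7.5,0,0,0,-8.5,0,0,0,-9,0]
}}

```text
t: 2.7
tool_pos: [0.5787, 0.0049, 0.1898]
orientation: [2.987, 0.97, 0.003]
force: [0.7, 0.6, -4.4]
opening: 0.0258
gripper_force: 30.0
```

Call:
{"op": "play_rows", "data": {
  "targets": [-1,0.7,0,0,-3,2.2,0,0,-5.4,4,0,0,-7.8,5.8,0,0,-10.2,7.6,0,0,-12.6,9.4,0,0,-15,11.2,0,0,-17.4,13,0,0]
}}

```text
t: 3.37
tool_pos: [0.5119, -0.204, 0.1864]
orientation: [-2.987, -0.97, 0.003]
force: [0.3, -0.5, -4.6]
opening: 0.0257
gripper_force: 30.0
```

Call:
{"op": "play_rows", "data": {
  "targets": [-2.4,1.8,0,-5,-4.8,3.6,0,-10,-7.2,5.4,0,-15,-9.6,7.2,0,-20,-12,9,0,-25,-14,10.5,0,-30,-15.5,11.5,0,-34,-16.2,12,0,-36.5]
}}

```text
t: 4.03
tool_pos: [0.4506, -0.3972, 0.1861]
orientation: [-2.531, -1.858, 0.002]
force: [0.3, -0.5, -5.9]
opening: 0.0259
gripper_force: 30.0
```

```bash
python3 - <<'E'
from h import *
s=read_state(); print(s["tool_pos"],s["orientation"],R.from_rotvec(s["orientation"]).as_matrix().round(3).tolist(),s["q"].round(2),s["gripper_force"])
w=cam("wrist"); save(w,"w2.png",None,1.2)
E
```

```text
[ 0.45059081 -0.39717589  0.18614204] [-2.53059720e+00 -1.85848469e+00  2.24919174e-03] [[0.299, 0.954, -0.002], [0.954, -0.299, 0.001], [-0.0, -0.002, -1.0]] [-0.81  0.15  1.53 -0.    1.47 -0.5 ] 29.998545348644257
```

View pics/w2.png

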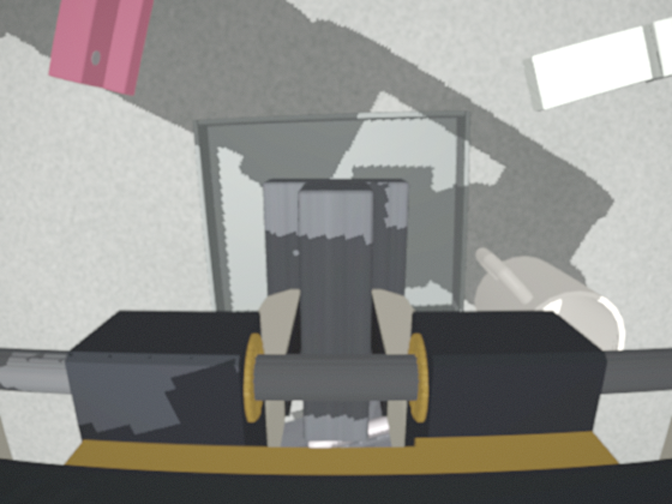

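The bracket is held upright over the tray, whose rim spans columns 198–467, with the cup clear to the right at (550,310). Lowering now.

Call:
{"op": "play_rows", "data": {
  "targets": [0,0,1.5,0,0,0,4,0,0,0,6.5,0,0,0,9,0,0,0,11.5,0,0,0,13.5,0,0,0,14.6,0,0,0,14.8,0]
}}

```text
t: 4.75
tool_pos: [0.451, -0.3925, 0.0359]
orientation: [-2.529, -1.853, 0.001]
force: [-0.2, 0.7, -5.0]
opening: 0.0258
gripper_force: 30.0
```

Call:
{"op": "play_rows", "data": {
  "targets": [0,0,0.2,0,0,0,0.3,0,0,0,0.4,0,0,0,0.4,0]
}}

```text
t: 5.08
tool_pos: [0.4539, -0.3955, 0.0371]
orientation: [2.532, 1.856, 0.0]
force: [-0.8, 0.1, -4.9]
opening: 0.0254
gripper_force: 30.0
```

Call:
{"op": "play_rows", "data": {
  "targets": [0,0,0.2,0,0,0,0.4,0,0,0,0.4,0,0,0,0.4,0]
}}

```text
t: 5.42
tool_pos: [0.454, -0.3956, 0.0347]
orientation: [2.531, 1.856, 0.0]
force: [-6.3, 6.4, 13.6]
opening: 0.0259
gripper_force: 30.0
```

Call:
{"op": "play_rows", "data": {
  "targets": [0,0,0.2,0,0,0,0.3,0,0,0,0.3,0,0,0,0.3,0]
}}

```text
t: 5.75
tool_pos: [0.454, -0.3958, 0.0345]
orientation: [2.531, 1.857, -0.0]
force: [-15.5, 14.1, 36.4]
opening: 0.0255
gripper_force: 30.0
```

Call:
{"op": "play_rows", "data": {
  "targets": [0,0,-0.3,0,0,0,-0.4,0,0,0,-0.4,0]
}}

```text
t: 6.0
tool_pos: [0.4543, -0.3958, 0.0346]
orientation: [2.531, 1.856, 0.001]
force: [-2.2, 1.4, 10.6]
opening: 0.0252
gripper_force: 30.0
```

Call:
{"op": "play_rows", "data": {
  "targets": [0,0,0,0,0,0,0,0,0,0,0,0,0,0,0,0,0,0,0,0,0,0,-0.5,0,0,0,-1.5,0,0,0,-3.5,0],
  "grip": 6
}}

```text
t: 6.67
tool_pos: [0.4518, -0.3934, 0.0661]
orientation: [-2.53, -1.855, 0.001]
force: [0.2, -0.4, -0.2]
opening: 0.0601
gripper_force: 0.0
```

Call:
{"op": "play_rows", "data": {
  "targets": [0,0,-2.5,0,0,0,-5,0,0,0,-7.5,0,0,0,-10,0,0,0,-12.5,0,0,0,-14.5,0,0,0,-15.5,0,0,0,-15.5,0]
}}

```text
t: 7.33
tool_pos: [0.4543, -0.396, 0.2268]
orientation: [2.529, 1.854, 0.001]
force: [0.9, -0.3, 0.2]
opening: 0.0598
gripper_force: 0.0
```

```bash
python3 - <<'E'
from fit import *
s=read_state(); print(s["tool_pos"],s["q"].round(2),s["force"],s["t"],s["opening"])
M=R.from_rotvec(s["orientation"]).as_matrix(); print(M.round(3).tolist())
S2=cam("scene");D2=cam("side");pickle.dump((S2,D2),open("c2.pkl","wb"))
a=cv2.resize(S2["image"][180:310,140:380],None,fx=3,fy=3,interpolation=cv2.INTER_CUBIC)
cv2.imwrite("pics/s2.png",a[:,:,::-1])
E
```

```text
[ 0.45434405 -0.39598298  0.22676837] [-0.8   0.13  1.48 -0.    1.53 -0.5 ] [ 0.87721943 -0.27093449  0.16694502] 7.3333 0.05981787742023921
[[0.301, 0.954, 0.004], [0.954, -0.301, -0.004], [-0.003, 0.005, -1.0]]
```

View pics/s2.png

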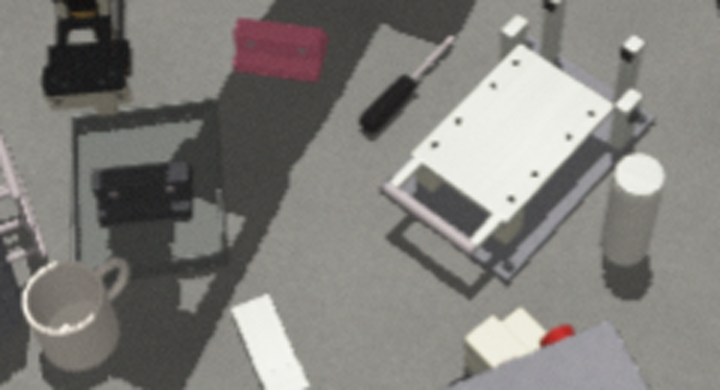

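The bracket sits upright near the middle of the tray at (143,190), and the plate is clear. I'll refine the bar position from this view: bar ends at (388,188) and (475,245), plate hinge corners at (525,47) and (612,105).

```bash
python3 - <<'E'
from fit import *
S2,D2=pickle.load(open("c2.pkl","rb"))
g=lambda u,v,z: atz(S2,u/3+140,v/3+180,z).round(4)
print("barends",g(388,188,.073),g(475,245,.073),"corners",g(525,47,.073),g(612,105,.073))
print("model",W2(p,[[-.14,.056,.068],[-.14,-.056,.068],[.095,.065,.073],[.095,-.065,.073]]).round(4))
b=W2(p,[-.14,0,.068])[0]; t=read_state(); M=R.from_rotvec(t["orientation"]).as_matrix()
print("pom", g(515,335,.06))
E
```

```text
barends [ 0.5896 -0.1615  0.073 ] [ 0.6877 -0.1064  0.073 ] corners [0.4836 0.0495 0.073 ] [0.5919 0.102  0.073 ]
model [[ 0.5872 -0.1633  0.068 ]
 [ 0.6879 -0.1141  0.068 ]
 [ 0.4759  0.0438  0.073 ]
 [ 0.5927  0.1009  0.073 ]]
pom [ 0.7892 -0.1093  0.06  ]
```

Call:
{"op": "play_rows", "data": {
  "targets": [1,0.3,0,0,3,1,0,0,5.4,1.7,0,0,7.8,2.5,0,0,10.2,3.3,0,0,12.8,4.1,0,0,15.4,5,0,0,18,5.8,0,0],
  "grip": 3.4
}}

```text
t: 8.1
tool_pos: [0.5626, -0.2381, 0.2203]
orientation: [-2.531, -1.856, 0.002]
force: [-0.3, 0.2, -0.4]
opening: 0.0341
gripper_force: 0.0
```

Call:
{"op": "play_rows", "data": {
  "targets": [2.4,0.8,0,6,4.8,1.6,0.5,12,7.2,2.4,1,18,9.4,3.1,1.8,24,11.2,3.6,2.6,31,12,3.9,3,38,12.2,4,3,44,12.2,4,3,46.5]
}}

```text
t: 8.77
tool_pos: [0.6366, -0.1337, 0.1893]
orientation: [-3.06, -0.699, 0.006]
force: [0.7, -0.3, -0.3]
opening: 0.0338
gripper_force: 0.0
```

```bash
python3 - <<'E'
from fit import *
w=cam("wrist"); s=read_state(); M=R.from_rotvec(s["orientation"]).as_matrix()
print(s["tool_pos"],M.round(3).tolist(),s["opening"])
pickle.dump(w,open("c3.pkl","wb"));save(w,"w3.png",None,1.4)
b=W2(p,[[-.14,0,.068],[-.14,.049,.068],[-.14,-.049,.068]]); print((proj(w,b)*1.4).round(0))
E
```

```text
[ 0.63651338 -0.13425893  0.18972673] [[0.901, 0.434, -0.004], [0.434, -0.901, 0.001], [-0.003, -0.003, -1.0]] 0.033972444399894094
[[399. 285.]
 [399. 364.]
 [399. 199.]]
```

View pics/w3.png

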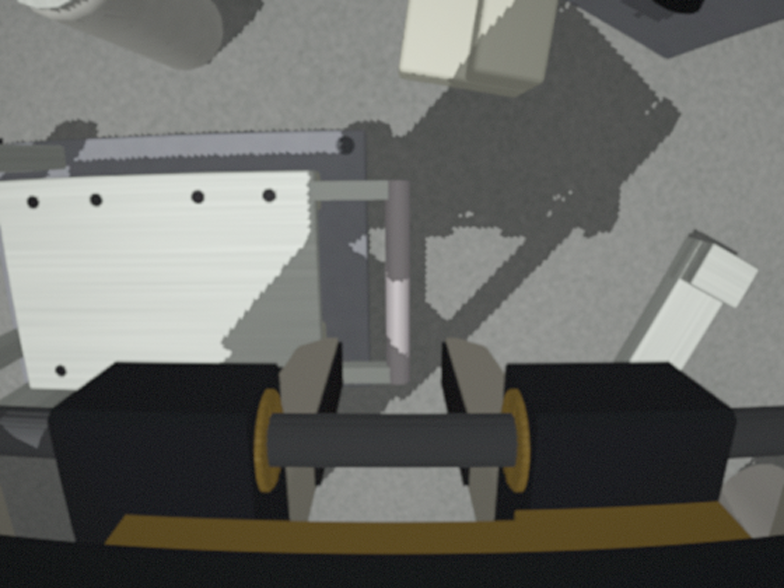

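The wrist view shows the bar at column 398, rows 181–384, matching the model to a few pixels. I'll go down around it and grip.

Call:
{"op": "play_rows", "data": {
  "targets": [-0.1,0.4,1.5,0,-0.1,0.4,4,0,-0.1,0.4,6.5,0,-0.1,0.4,9,0,-0.1,0.4,11,0,-0.1,0.4,12.8,0,-0.1,0.4,13.9,0,-0.1,0.4,13.9,0]
}}

```text
t: 9.48
tool_pos: [0.6351, -0.1389, 0.0489]
orientation: [-3.057, -0.707, 0.01]
force: [-0.9, -0.0, -1.0]
opening: 0.0341
gripper_force: 0.0
```

Call:
{"op": "play_rows", "data": {
  "targets": [0,0,0,0,0,0,0,0,0,0,0,0,0,0,0,0,0,0,0,0,0,0,0,0],
  "grip": 0.8,
  "grip_force": 20
}}

```text
t: 9.98
tool_pos: [0.6374, -0.1367, 0.0549]
orientation: [-3.055, -0.708, 0.002]
force: [-9.2, 14.7, 6.1]
opening: 0.0134
gripper_force: 20.0
```

```bash
cat > arc.py <<'E'
from h import *
import sys
def show(a0,bar0,a1,n,s=None):
    s=read_state(); M=R.from_rotvec(s["orientation"]).as_matrix()
    y=M[:,1]; # tool y ~ -fixture x
    for k in range(1,n+1):
        a=a0+(a1-a0)*k/n
        h=.24*(np.cos(a0)-np.cos(a)); v=.24*(np.sin(a)-np.sin(a0))
        print(round(a,3),"dy %.2f dz %.2f"%(-h*100,-v*100))
if __name__=="__main__": show(float(sys.argv[1]),None,float(sys.argv[2]),int(sys.argv[3]))
E
python3 -c "
from h import *
s=read_state();print(s['tool_pos'],s['opening'],s['gripper_force'],s['force'],s['wrist_torque'])"
for k in "0 .48" ".48 .96" ".96 1.44" "1.44 1.92"; do python3 arc.py $k 8; done
```

```text
[ 0.63740072 -0.13665178  0.05492182] 0.01343008531573305 20.003107488155365 [-9.16016833 14.67163718  6.11059357] [2.63793969 1.7408791  0.02529598]
0.06 dy -0.04 dz -1.44
0.12 dy -0.17 dz -2.87
0.18 dy -0.39 dz -4.30
0.24 dy -0.69 dz -5.70
0.3 dy -1.07 dz -7.09
0.36 dy -1.54 dz -8.45
0.42 dy -2.09 dz -9.79
0.48 dy -2.71 dz -11.08
0.54 dy -0.70 dz -1.26
0.6 dy -1.48 dz -2.47
0.66 dy -2.33 dz -3.63
0.72 dy -3.24 dz -4.74
0.78 dy -4.23 dz -5.80
0.84 dy -5.27 dz -6.79
0.9 dy -6.37 dz -7.72
0.96 dy -7.52 dz -8.58
1.02 dy -1.20 dz -0.79
1.08 dy -2.45 dz -1.51
1.14 dy -3.74 dz -2.15
1.2 dy -5.07 dz -2.71
1.26 dy -6.42 dz -3.19
1.32 dy -7.81 dz -3.59
1.38 dy -9.21 dz -3.90
1.44 dy -10.63 dz -4.13
1.5 dy -1.43 dz -0.14
1.56 dy -2.87 dz -0.20
1.62 dy -4.31 dz -0.18
1.68 dy -5.75 dz -0.06
1.74 dy -7.17 dz 0.14
1.8 dy -8.58 dz 0.42
1.86 dy -9.97 dz 0.79
1.92 dy -11.34 dz 1.24
```

Call:
{"op": "play_rows", "data": {
  "targets": [0,-0.25,-0.6,0,0,-0.3,-1.7,0,0,-0.4,-2.9,0,0,-0.6,-4.3,0,0,-0.9,-5.7,0,0,-1.3,-7.1,0,0,-1.75,-8.45,0,0,-2.3,-9.8,0]
}}

```text
t: 10.65
tool_pos: [0.6283, -0.1187, 0.153]
orientation: [-3.06, -0.707, -0.001]
force: [2.0, 5.5, -5.6]
opening: 0.013
gripper_force: 20.0
```

```bash
python3 -c "
from h import *
s=read_state();print(s['tool_pos'],s['opening'],s['gripper_force'],s['force'],s['wrist_torque'])
M=R.from_rotvec(s['orientation']).as_matrix();print(M.T@s['force'], M.round(3).tolist())"
```

```text
[ 0.62825223 -0.11868821  0.15301291] 0.013017768580136558 20.0003582239151 [ 2.038699    5.52231818 -5.55940134] [ 0.8000664  -0.32712137 -0.02685885]
[ 4.24895042 -4.06626653  5.56517132] [[0.899, 0.439, 0.001], [0.439, -0.899, 0.001], [0.001, -0.0, -1.0]]
```

Call:
{"op": "play_rows", "data": {
  "targets": [0,-0.6,-1.3,0,0,-1.3,-2.55,0,0,-2.1,-3.75,0,0,-2.95,-4.9,0,0,-3.85,-6.05,0,0,-4.85,-7.1,0,0,-5.9,-8.1,0,0,-7.0,-9.0,0]
}}

```text
t: 11.32
tool_pos: [0.5985, -0.058, 0.2453]
orientation: [3.057, 0.703, 0.006]
force: [4.7, -7.0, 5.5]
opening: 0.0132
gripper_force: 20.0
```

Call:
{"op": "play_rows", "data": {
  "targets": [0,-1.15,-0.85,0,0,-2.35,-1.65,0,0,-3.6,-2.35,0,0,-4.9,-3.0,0,0,-6.2,-3.55,0,0,-7.6,-4.05,0,0,-9.0,-4.45,0,0,-10.4,-4.75,0]
}}

```text
t: 11.98
tool_pos: [0.5521, 0.0364, 0.2928]
orientation: [3.058, 0.704, 0.006]
force: [1.5, -2.4, 4.9]
opening: 0.0132
gripper_force: 20.0
```

```bash
python3 -c "
from h import *
s=read_state();print(s['tool_pos'],s['opening'],s['gripper_force'],s['force'],s['wrist_torque'],s['q'])
M=R.from_rotvec(s['orientation']).as_matrix();print(M.T@s['force'], M.round(3).tolist())"; python3 arc.py 1.38 1.92 9
```

```text
[0.55209556 0.03638577 0.29282224] 0.013154428980395625 20.00972270965576 [ 1.45364444 -2.40938099  4.91912587] [-0.57372521 -0.02731984  0.06352342] [-0.02546282 -0.0196888   1.50990229 -0.00204492  1.64689066  1.09264809]
[ 0.26882839  2.82149484 -4.90743277] [[0.899, 0.437, 0.004], [0.437, -0.899, -0.002], [0.003, 0.004, -1.0]]
1.44 dy -1.42 dz -0.23
1.5 dy -2.85 dz -0.38
1.56 dy -4.29 dz -0.43
1.62 dy -5.73 dz -0.41
1.68 dy -7.17 dz -0.29
1.74 dy -8.59 dz -0.09
1.8 dy -10.00 dz 0.19
1.86 dy -11.40 dz 0.56
1.92 dy -12.76 dz 1.01
```

Call:
{"op": "play_rows", "data": {
  "targets": [0,-1.4,-0.25,0,0,-2.85,-0.4,0,0,-4.3,-0.45,0,0,-5.7,-0.4,0,0,-7.1,-0.3,0,0,-8.4,-0.1,0,0,-9.5,0.1,0,0,-10.5,0.3,0]
}}

```text
t: 12.65
tool_pos: [0.5049, 0.1322, 0.2869]
orientation: [3.061, 0.707, 0.0]
force: [-1.5, -0.4, 1.0]
opening: 0.0136
gripper_force: 20.0
```

Call:
{"op": "play_rows", "data": {
  "targets": [0,-0.6,0.15,0,0,-1.1,0.3,0,0,-1.5,0.45,0,0,-1.9,0.55,0,0,-2.1,0.6,0,0,-2.1,0.6,0]
}}

```text
t: 13.15
tool_pos: [0.497, 0.1485, 0.2809]
orientation: [3.058, 0.704, 0.001]
force: [-1.3, -8.9, 7.6]
opening: 0.0132
gripper_force: 20.0
```

```bash
python3 -c "
from fit import *
s=read_state();print(s['tool_pos'],s['opening'],s['gripper_force'],s['force'],s['wrist_torque'],s['q'])
b=np.array(s['tool_pos'])+[0,0,.019]
c,sn=np.cos(p[2]),np.sin(p[2]); d=b[:2]-W2(p,[.1,0,0])[0,:2]; x=c*d[0]+sn*d[1]; print('angle',np.arctan2(b[2]-.068,-x),'r',np.hypot(x,b[2]-.068))
M=R.from_rotvec(s['orientation']).as_matrix();print(M.T@s['force'])
"
```

```text
[0.49703427 0.148469   0.28094886] 0.013209436846548189 20.018546283245087 [-1.32644488 -8.8965256   7.58645096] [-1.52125749  0.19834228  0.04770913] [ 0.19412576 -0.1090217   1.61676209 -0.00372159  1.6330102   1.31225091]
angle 1.9018661027622619 r 0.24526810745028665
[-5.08320899  7.45034354 -7.55746184]
```

Call:
{"op": "play_rows", "data": {
  "targets": [0,0,0,0,0,0,0,0,0,0,0,0,0,0,-1,0,0,0,-2.5,0,0,0,-4.5,0,0,0,-6,0,0,0,-6.5,0],
  "grip": 3.4
}}

```text
t: 13.82
tool_pos: [0.4974, 0.1504, 0.3485]
orientation: [-3.061, -0.707, -0.006]
force: [0.4, 0.2, 0.2]
opening: 0.0342
gripper_force: 0.0
```

Call:
{"op": "play_rows", "data": {
  "targets": [0,1,0,-7,0,2.5,0,-14,0,4.5,0,-21,0,6.5,0,-28,0,8.5,0,-35,0,10.5,0,-42,0,12,0,-49,0,13.4,0,-56]
}}

```text
t: 14.48
tool_pos: [0.5556, 0.0287, 0.3446]
orientation: [-2.365, -2.067, 0.001]
force: [-0.8, 0.6, 0.7]
opening: 0.0337
gripper_force: 0.0
```

Call:
{"op": "play_rows", "data": {
  "targets": [0,0,1,-7,0,0,3,-14,0,0,5.5,-21,0,0,8,-28,0,0,10.5,-34,0,0,13,-34,0,0,14.5,-34,0,0,15,-34],
  "grip": 5.5
}}

```text
t: 15.15
tool_pos: [0.5532, 0.0298, 0.1911]
orientation: [-1.662, -2.66, 0.005]
force: [0.2, -0.0, -0.2]
opening: 0.0548
gripper_force: 0.0
```

```bash
python3 - <<'E'
from fit import *
w=cam("wrist"); s=read_state(); M=R.from_rotvec(s["orientation"]).as_matrix()
print(s["tool_pos"],M.round(3).tolist(),s["opening"],s["q"].round(2),s["force"])
pickle.dump(w,open("c4.pkl","wb"))
t=W2(p,[-.035+.078,0,.026])[0]; print("target",t,"tool shift cm",(M.T@(t-s["tool_pos"])*100).round(2))
b=W2(p,[[-.035+.095*c,e*.012,.047] for c in(.1,.9) for e in(-1,1)]); 
for q in (proj(w,b)): cv2.circle(w["image"],tuple(int(v) for v in q.round()),2,(255,0,0),-1)
save(w,"w4.png",None,1.4)
E
```

```text
[0.55358037 0.02979791 0.19177784] [[-0.438, 0.899, -0.005], [0.899, 0.438, 0.0], [0.003, -0.005, -1.0]] 0.05517847986785759 [-0.04  0.03  1.65  0.    1.47 -0.49] [-0.10816415 -0.41534546 -0.769749  ]
target [0.55716293 0.0256747  0.026     ] tool shift cm [-0.57  0.22 16.58]
```

View pics/w4.png

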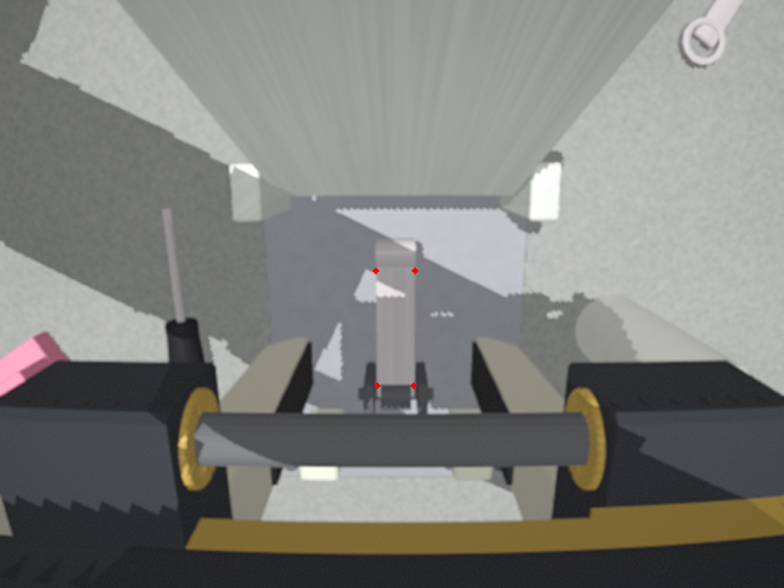

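The plate stands back and the folded leg (376–415, 238–390) lies exactly under the projected model points. I'll lower and pinch it.

Call:
{"op": "play_rows", "data": {
  "targets": [-0.3,0.1,2,0,-0.6,0.2,4.5,0,-0.6,0.2,7,0,-0.6,0.2,9.5,0,-0.6,0.2,12,0,-0.6,0.2,14.3,0,-0.6,0.2,15.8,0,-0.6,0.2,16.4,0]
}}

```text
t: 15.87
tool_pos: [0.5589, 0.0252, 0.0295]
orientation: [-1.664, -2.662, 0.002]
force: [0.4, 0.1, 0.1]
opening: 0.0552
gripper_force: 0.0
```

Call:
{"op": "play_rows", "data": {
  "targets": [0,0,0,0,0,0,0,0,0,0,0,0,0,0,0,0,0,0,0,0,0,0,0,0,0,0,0,0],
  "grip": 1.5,
  "grip_force": 25
}}

```text
t: 16.45
tool_pos: [0.5581, 0.0237, 0.0322]
orientation: [-1.664, -2.662, 0.007]
force: [-14.4, -6.9, 13.2]
opening: 0.0236
gripper_force: 25.0
```

```bash
python3 -c "
from fit import *
s=read_state();print(s['tool_pos'],s['opening'],s['gripper_force'],s['force'])
t=s['tool_pos']+np.array([0,0,.019]); c,sn=np.cos(p[2]),np.sin(p[2]); d=t[:2]-W2(p,[-.035,0,0])[0,:2]; x=c*d[0]+sn*d[1]; print('r',x,'z',t[2])
r=.078
for a in np.r_[0:1.0:.125,1.0:2.0:.125]: print(round(a,3),'dx %.2f dz %.2f'%(100*r*(np.cos(a)-1),-100*r*np.sin(a)))
"
```

```text
[0.55806304 0.02366133 0.03223877] 0.023639124655909453 25.00628650188446 [-14.35347814  -6.85749823  13.22347594]
r 0.07579589058978571 z 0.05123877065096544
0.0 dx 0.00 dz -0.00
0.125 dx -0.06 dz -0.97
0.25 dx -0.24 dz -1.93
0.375 dx -0.54 dz -2.86
0.5 dx -0.95 dz -3.74
0.625 dx -1.47 dz -4.56
0.75 dx -2.09 dz -5.32
0.875 dx -2.80 dz -5.99
1.0 dx -3.59 dz -6.56
1.125 dx -4.44 dz -7.04
1.25 dx -5.34 dz -7.40
1.375 dx -6.28 dz -7.65
1.5 dx -7.25 dz -7.78
1.625 dx -8.22 dz -7.79
1.75 dx -9.19 dz -7.68
1.875 dx -10.14 dz -7.44
```

Call:
{"op": "play_rows", "data": {
  "targets": [0,-0.2,-0.4,0,-0.05,-0.2,-0.95,0,-0.2,-0.2,-1.7,0,-0.4,-0.2,-2.4,0,-0.65,-0.2,-3.0,0,-0.95,-0.2,-3.65,0,-1.25,-0.2,-4.2,0,-1.45,-0.2,-4.45,0]
}}

```text
t: 17.12
tool_pos: [0.5642, 0.011, 0.0764]
orientation: [-1.664, -2.663, 0.0]
force: [-5.1, 1.3, -3.4]
opening: 0.0239
gripper_force: 25.0
```

```bash
python3 -c "
from fit import *
s=read_state();print(s['tool_pos'],s['opening'],s['gripper_force'],s['force'])
M=R.from_rotvec(s['orientation']).as_matrix();print(M.T@s['force'])
t=s['tool_pos']+np.array([0,0,.019]); c,sn=np.cos(p[2]),np.sin(p[2]); d=t[:2]-W2(p,[-.035,0,0])[0,:2]; x=c*d[0]+sn*d[1]; print('x',x,'z',t[2]-.042)"
```

```text
[0.56416289 0.01104961 0.07641003] 0.0238615534486215 24.998508989810944 [-5.05506859  1.2956289  -3.42592467]
[ 3.37841714 -3.97332726  3.43049568]
x 0.06178661246376252 z 0.053410026184334415
```

Call:
{"op": "play_rows", "data": {
  "targets": [-0.6,0,-0.75,0,-1.25,0,-1.4,0,-2.0,0,-2.0,0,-2.85,0,-2.5,0,-3.7,0,-2.85,0,-4.6,0,-3.1,0,-5.5,0,-3.25,0,-6.3,0,-3.3,0]
}}

```text
t: 17.78
tool_pos: [0.5924, -0.0463, 0.1094]
orientation: [-1.665, -2.664, -0.0]
force: [-5.0, 2.3, -2.5]
opening: 0.0225
gripper_force: 25.0
```

Call:
{"op": "play_rows", "data": {
  "targets": [-0.7,0,0,0,-1.3,0,0.15,0,-1.8,0,0.3,0,-2.2,0,0.45,0,-2.5,0,0.5,0,-2.5,0,0.5,0]
}}

```text
t: 18.28
tool_pos: [0.6045, -0.0708, 0.1058]
orientation: [1.664, 2.66, -0.002]
force: [-6.2, -6.3, 5.5]
opening: 0.0194
gripper_force: 42.6
```

```bash
python3 -c "
from fit import *
s=read_state();print(s['tool_pos'],s['opening'],s['gripper_force'],s['force'])
M=R.from_rotvec(s['orientation']).as_matrix();print(M.T@s['force'])
t=s['tool_pos']+np.array([0,0,.019]); c,sn=np.cos(p[2]),np.sin(p[2]); d=t[:2]-W2(p,[-.035,0,0])[0,:2]; x=c*d[0]+sn*d[1]; print('x',x,'z',t[2]-.042,'a',np.arctan2(t[2]-.047,x))"
```

```text
[ 0.60447782 -0.07079236  0.10576148] 0.019430238327636913 42.59624943137169 [-6.23452553 -6.28609561  5.53310169]
[-2.94999592 -8.348394   -5.53184983]
x -0.02944569338661944 z 0.0827614845667192 a 1.9327778537348745
```

The opening fell below the leg width, so I need to check whether the leg came along.

```bash
python3 - <<'E'
from fit import *
a=cam("scene");b=cam("side"); s=read_state(); print(s["opening"],s["gripper_force"])
f=lambda i,x0,y0,x1,y1:cv2.resize(i["image"][y0:y1,x0:x1],(400,400),interpolation=cv2.INTER_CUBIC)
cv2.imwrite("pics/m5.png",np.hstack([f(a,260,160,390,290),f(b,210,140,330,260)])[:,:,::-1])
E
```

```text
0.01910583095599166 42.44334518909454
```

View pics/m5.png

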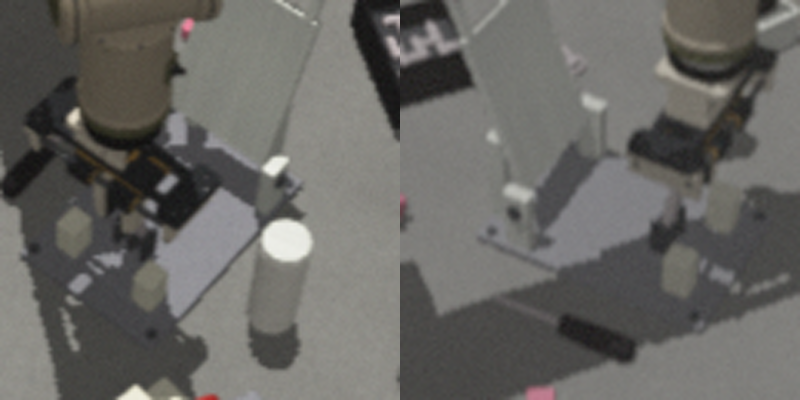

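The slab is bare where the leg lay, and the leg stands up between the fingers above its lugs at (668,215) in the right half. I'll release upward and look from the wrist.

Call:
{"op": "play_rows", "data": {
  "targets": [0,0,0,0,0,0,0,0,0,0,0,0,0,0,0,0,0,0,-1,0,0,0,-3,0,0,0,-5.5,0,0,0,-8,0],
  "grip": 5.5
}}

```text
t: 19.05
tool_pos: [0.6026, -0.0676, 0.1847]
orientation: [-1.664, -2.664, 0.0]
force: [0.1, -0.1, 0.0]
opening: 0.0548
gripper_force: 0.0
```

Call:
{"op": "play_rows", "data": {
  "targets": [0,0,-2,0,0,0,-4,0,0,0,-7,0,0,0,-10,0,0,0,-12.5,0,0,0,-14,0,0,0,-14.5,0,0,0,-14.5,0]
}}

```text
t: 19.72
tool_pos: [0.6037, -0.0679, 0.331]
orientation: [1.663, 2.661, 0.002]
force: [-0.2, 0.0, -0.0]
opening: 0.0553
gripper_force: 0.0
```

```bash
python3 - <<'E'
from fit import *
w=cam("wrist"); sc=cam("scene"); s=read_state(); M=R.from_rotvec(s["orientation"]).as_matrix(); print(s["tool_pos"],M.round(3).tolist(),s["q"].round(2))
pickle.dump((w,sc),open("c5.pkl","wb"))
def nose(a): return [-.035+.095*np.cos(a),0,.042+.095*np.sin(a)]
cr=[]
for c,(x0,y0,x1,y1) in ((w,(130,120,430,345)),(sc,(270,180,390,270))):
    im=c["image"].copy()
    for a,col in((1.35,(0,0,255)),(1.87,(255,0,0))):
        q=proj(c,W2(p,nose(a)))[0]; cv2.circle(im,tuple(int(v) for v in q.round()),2,col,-1)
    cr.append(cv2.resize(im[y0:y1,x0:x1],(400,300),interpolation=cv2.INTER_CUBIC))
cv2.imwrite("pics/m6.png",np.hstack(cr)[:,:,::-1])
bar=np.array([.49703,.14847,.28095]); print("shift to bar grasp, current tool axes",(M.T@(bar-s["tool_pos"])*100).round(2))
E
```

```text
[ 0.60271076 -0.06771906  0.32757833] [[-0.438, 0.899, -0.001], [0.899, 0.438, 0.0], [0.001, -0.001, -1.0]] [-0.2   0.13  1.29  0.    1.72 -0.65]
shift to bar grasp, current tool axes [ 2.406e+01 -1.000e-02  4.680e+00]
```

View pics/m6.png

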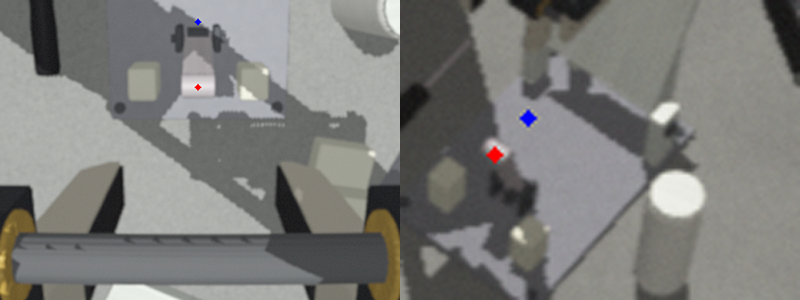

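The nose lies on the red mark (1.87 rad, locked) in both views. Back to the bar.

Call:
{"op": "play_rows", "data": {
  "targets": [1,0,-0.8,7,3,0,-1.6,14,6,0,-2.2,21,9,0,-2.2,28,12,0,-2.2,35,15,0,-2.2,42,18,0,-2.2,49,21,0,-2.2,56],
  "grip": 3.4
}}

```text
t: 20.48
tool_pos: [0.5094, 0.1219, 0.3483]
orientation: [-2.724, -1.562, 0.005]
force: [1.0, -0.0, 0.2]
opening: 0.0342
gripper_force: 0.0
```

Call:
{"op": "play_rows", "data": {
  "targets": [0,0,0,7,0,0,0,14,0,0,0,21,0,0,0,28,0,0,0,34,0,0,0,34,0,0,0,34,0,0,0,34]
}}

```text
t: 21.15
tool_pos: [0.5106, 0.1209, 0.3495]
orientation: [-3.06, -0.712, 0.003]
force: [0.7, -0.6, 0.3]
opening: 0.034
gripper_force: 0.0
```

```bash
python3 - <<'E'
from h import *
s=read_state(); M=R.from_rotvec(s["orientation"]).as_matrix(); print(s["tool_pos"],M.round(3).tolist(),s["opening"],s["q"].round(2))
bar=np.array([.49703,.14847,.28095]); print((M.T@(bar-s["tool_pos"])*100).round(2))
E
```

```text
[0.51056098 0.12085493 0.34951387] [[0.897, 0.442, -0.002], [0.442, -0.897, -0.0], [-0.002, -0.001, -1.0]] 0.033974239529988265 [ 0.13 -0.09  1.47  0.    1.76  1.25]
[ 0.02 -3.07  6.86]
```

Call:
{"op": "play_rows", "data": {
  "targets": [0,-1,0,0,0,-2.2,0,0,0,-3.0,0.5,0,0,-3.0,2,0,0,-3.0,4,0,0,-3.0,5.7,0,0,-3.0,6.7,0,0,-3.0,6.8,0]
}}

```text
t: 21.82
tool_pos: [0.4962, 0.1484, 0.2798]
orientation: [-3.06, -0.709, 0.006]
force: [-0.6, -0.5, -0.8]
opening: 0.0337
gripper_force: 0.0
```

Call:
{"op": "play_rows", "data": {
  "targets": [0,0,0,0,0,0,0,0,0,0,0,0,0,0,0,0,0,0,0,0,0,0,0,0,0,0,0,0],
  "grip": 0.8,
  "grip_force": 25
}}

```text
t: 22.4
tool_pos: [0.4982, 0.1483, 0.2839]
orientation: [-3.06, -0.707, -0.003]
force: [-1.5, 3.4, 6.9]
opening: 0.0134
gripper_force: 25.0
```

```bash
python3 - <<'E'
from h import *
s=read_state(); M=R.from_rotvec(s["orientation"]).as_matrix(); print(s["tool_pos"],s["opening"],s["gripper_force"],M.T@s["force"])
E
for k in "1.9 1.42" "1.42 0.94" "0.94 0.54" ".54 .42"; do python3 arc.py $k 8; done
```

```text
[0.49823166 0.14832989 0.28393723] 0.013354664422994402 25.000893473625183 [ 0.20299812 -3.70900139 -6.85534347]
1.84 dy 1.38 dz -0.42
1.78 dy 2.77 dz -0.77
1.72 dy 4.19 dz -1.02
1.66 dy 5.62 dz -1.19
1.6 dy 7.06 dz -1.28
1.54 dy 8.50 dz -1.28
1.48 dy 9.94 dz -1.19
1.42 dy 11.36 dz -1.02
1.36 dy 1.42 dz 0.26
1.3 dy 2.81 dz 0.60
1.24 dy 4.19 dz 1.03
1.18 dy 5.54 dz 1.54
1.12 dy 6.85 dz 2.13
1.06 dy 8.13 dz 2.79
1.0 dy 9.36 dz 3.53
0.94 dy 10.55 dz 4.35
0.89 dy 0.95 dz 0.73
0.84 dy 1.86 dz 1.51
0.79 dy 2.74 dz 2.33
0.74 dy 3.57 dz 3.20
0.69 dy 4.35 dz 4.10
0.64 dy 5.10 dz 5.05
0.59 dy 5.79 dz 6.03
0.54 dy 6.43 dz 7.04
0.525 dy 0.18 dz 0.31
0.51 dy 0.36 dz 0.62
0.495 dy 0.53 dz 0.94
0.48 dy 0.70 dz 1.26
0.465 dy 0.87 dz 1.58
0.45 dy 1.03 dz 1.90
0.435 dy 1.18 dz 2.23
0.42 dy 1.33 dz 2.55
```

Call:
{"op": "play_rows", "data": {
  "targets": [0,0.7,-0.2,0,0,2.0,-0.6,0,0,3.5,-0.9,0,0,5.0,-1.15,0,0,6.5,-1.25,0,0,8.0,-1.3,0,0,9.6,-1.2,0,0,11.3,-1.0,0]
}}

```text
t: 23.07
tool_pos: [0.5477, 0.0454, 0.2931]
orientation: [3.061, 0.707, 0.001]
force: [0.2, 0.3, 1.3]
opening: 0.0131
gripper_force: 25.0
```

Call:
{"op": "play_rows", "data": {
  "targets": [0,1.4,0.25,0,0,2.8,0.6,0,0,4.2,1.05,0,0,5.55,1.55,0,0,6.85,2.15,0,0,8.15,2.8,0,0,9.35,3.55,0,0,10.55,4.35,0]
}}

```text
t: 23.73
tool_pos: [0.5939, -0.0498, 0.2481]
orientation: [3.061, 0.706, -0.001]
force: [-0.4, 0.0, -1.8]
opening: 0.013
gripper_force: 25.0
```

```bash
cat > ang.py <<'E'
from fit import *
s=read_state(); M=R.from_rotvec(s["orientation"]).as_matrix()
b=np.array(s['tool_pos'])+[0,0,.019]
c,sn=np.cos(p[2]),np.sin(p[2]); d=b[:2]-W2(p,[.1,0,0])[0,:2]; x=c*d[0]+sn*d[1]; print('angle',np.arctan2(b[2]-.068,-x),'z->',np.arcsin((b[2]-.070)/.24),'r',np.hypot(x,b[2]-.068))
print(s["tool_pos"],s["opening"],s["gripper_force"],M.T@s["force"],s["t"])
E
python3 ang.py
```

```text
angle 0.954948110099684 z-> 0.9635361139530458 r 0.24389983220736933
[ 0.59386391 -0.04976026  0.24809147] 0.012975795985503651 24.996167421340942 [-0.35318125 -0.20673532  1.81049154] 23.7333
```

Forces are near zero. On to about 0.54, then slowly down to contact.

Call:
{"op": "play_rows", "data": {
  "targets": [0,0.95,0.75,0,0,1.85,1.5,0,0,2.75,2.35,0,0,3.55,3.2,0,0,4.35,4.1,0,0,5.1,5.05,0,0,5.6,5.75,0,0,5.9,6.2,0]
}}

```text
t: 24.4
tool_pos: [0.6196, -0.1023, 0.1859]
orientation: [3.061, 0.706, -0.001]
force: [0.8, -2.7, -0.4]
opening: 0.0136
gripper_force: 25.0
```

Call:
{"op": "play_rows", "data": {
  "targets": [0,0.2,0.3,0,0,0.4,0.6,0,0,0.55,0.85,0,0,0.7,1.2,0,0,0.8,1.4,0,0,0.9,1.6,0,0,0.9,1.6,0]
}}

```text
t: 24.98
tool_pos: [0.6235, -0.1102, 0.171]
orientation: [3.06, 0.706, 0.0]
force: [-1.0, -5.4, 0.2]
opening: 0.0131
gripper_force: 25.0
```

```bash
python3 ang.py
```

```text
angle 0.5301659724861404 z-> 0.5236870953075998 r 0.24129724762234137
[ 0.62350726 -0.11016207  0.17101836] 0.01309109751600205 24.99763011932373 [-3.24806699  4.4018717  -0.21681169] 24.9833
```

Call:
{"op": "play_rows", "data": {
  "targets": [0,0.1,0.2,0,0,0.2,0.4,0,0,0.3,0.6,0,0,0.4,0.8,0,0,0.5,1.0,0,0,0.55,1.2,0,0,0.55,1.2,0]
}}

```text
t: 25.57
tool_pos: [0.6259, -0.1148, 0.1606]
orientation: [3.061, 0.707, 0.001]
force: [-4.7, -3.1, 6.9]
opening: 0.0129
gripper_force: 25.0
```

Call:
{"op": "play_rows", "data": {
  "targets": [0,0.05,0.1,0,0,0.1,0.2,0,0,0.15,0.3,0,0,0.2,0.4,0,0,0.2,0.4,0]
}}

```text
t: 25.98
tool_pos: [0.6264, -0.115, 0.1597]
orientation: [-3.06, -0.708, -0.002]
force: [-19.8, 5.9, 26.4]
opening: 0.0135
gripper_force: 25.0
```

```bash
python3 ang.py
```

```text
angle 0.4777559952830878 z-> 0.4700100628620568 r 0.24075217165851867
[ 0.62642066 -0.11499577  0.15969486] 0.01347795171261366 25.011409521102905 [-15.12507424 -13.99346617 -26.36744056] 25.9833
```

It stands on the leg (contact at about 0.47). Relax, open, and withdraw straight up.

Call:
{"op": "play_rows", "data": {
  "targets": [-0.1,-0.1,-0.2,0,-0.15,-0.2,-0.35,0,-0.15,-0.2,-0.35,0,-0.15,-0.2,-0.35,0]
}}

```text
t: 26.32
tool_pos: [0.6261, -0.1148, 0.1604]
orientation: [3.06, 0.707, 0.006]
force: [1.4, 0.1, 7.6]
opening: 0.0132
gripper_force: 25.0
```

Call:
{"op": "play_rows", "data": {
  "targets": [0,0,0,0,0,0,0,0,0,0,0,0,0,0,0,0,0,0,0,0,0,0,0,0],
  "grip": 3.4
}}

```text
t: 26.82
tool_pos: [0.6242, -0.1152, 0.1582]
orientation: [-3.061, -0.707, 0.001]
force: [0.7, 0.7, 0.4]
opening: 0.034
gripper_force: 0.0
```

Call:
{"op": "play_rows", "data": {
  "targets": [0,0,-0.5,0,0,0,-1.5,0,0,0,-3,0,0,0,-5,0,0,0,-7.5,0,0,0,-10,0,0,0,-12,0,0,0,-12.5,0]
}}

```text
t: 27.48
tool_pos: [0.6261, -0.1157, 0.2898]
orientation: [3.057, 0.706, 0.011]
force: [0.4, -1.0, 0.6]
opening: 0.0339
gripper_force: 0.0
```

```bash
python3 - <<'E'
from fit import *
w=cam("wrist"); sc=cam("scene"); s=read_state(); print(s["tool_pos"],s["force"],s["opening"],s["t"])
cr=[]
def bar(a): return W2(p,[[.1-.24*np.cos(a),y,.068+.24*np.sin(a)] for y in(-.049,.049)])
for c,(x0,y0,x1,y1) in ((w,(0,0,560,420)),(sc,(140,160,390,347))):
    im=c["image"].copy(); q=proj(c,bar(.46)).round().astype(int)
    for v in q: cv2.circle(im,tuple(int(i) for i in v),2,(255,0,0),-1)
    cr.append(cv2.resize(im[y0:y1,x0:x1],(400,300),interpolation=cv2.INTER_CUBIC))
cv2.imwrite("pics/m7.png",np.hstack(cr)[:,:,::-1])
E
```

```text
[ 0.62537129 -0.11549654  0.28605522] [-0.06297102 -0.94458931 -1.68305154] 0.03415891558386455 27.5833
```

View pics/m7.png

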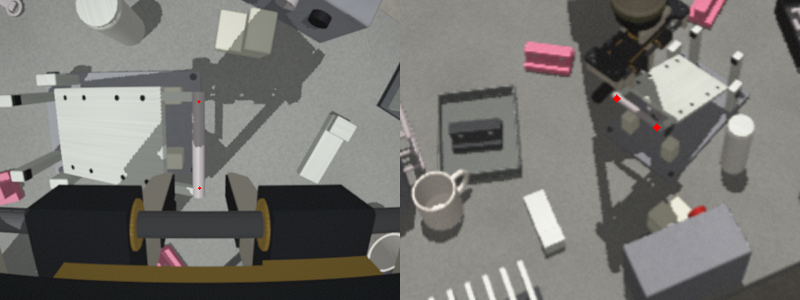

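The bar lies on the 0.46 rad marks in both views. The bracket is upright in the tray, the other items are in place, and the gripper is clear. Handing in.

```bash
python3 -c "
from plant import workorder
print(workorder.close_job())"
```

```text
the job is handed in; nothing more can be done
None
```

I handed the job in at about 27.6 s with the bracket upright in the tray, the leg locked, the plate standing on it at about 0.46 rad and the gripper clear; the system returned no verdict.

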